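# Bring the paprika tin round to the front of the spice carousel

## Task

Turn the flower-shaped wooden spice carousel by pushing its rim gently round with the fingertips until the tin with the red lid stands at the very front, straight towards the edge of the worktop on the robot's side, and leave the carousel at rest there. Only push the carousel, without gripping it: the tins and ramekins ride along upright in their cups and are not to be touched or lifted, and everything else on the worktop stays as it is.

Things in the scene. Friction and masses are not known exactly. Their poses are not given: they have to be found in the camera images.
- tray: Turning tray of the spice carousel: brown wood, flower-shaped, 320 mm across, six round open cups like petals every 60 degrees round a low domed centre. Origin on the vertical turning axis at the tray's underside, 16 mm above the worktop; z up. Red tin's cup on its -x axis. It turns both ways without end or clicks: about 1 N at the rim moves it; let go at a slow pace it coasts a few degrees at most and stays.
- tray_cup (a point): Centre of the red tin's cup at rim height, 46 mm above the worktop, 110 mm from the axis (tray's -x side). Each cup: outer radius 50 mm, wall 4 mm, inner floor 21 mm above the worktop; the others follow every 60 degrees. Tins and ramekins in the cups reach up to 67 mm above the worktop.
- tray_notch (a point): Point at rim height (46 mm above the worktop), 150 mm from the axis, in the middle of the notch between the red tin's cup and the next one counter-clockwise (seen from above), 30 degrees from it; a notch follows every 60 degrees. Gap between the two outer walls: 38 mm wide at 130 mm from the axis, 65 mm at 140 mm, open beyond 145 mm. A fingertip let down here can push a cup's outside.
- foot: Round black foot, 184 mm across, 14 mm high, fixed to the worktop and nearly hidden under the tray. Origin on the turning axis at worktop height; x axis straight away from the robot's edge of the worktop (world +x), y to the robot's left, z up. The carousel's front is the foot's -x side; the carousel may stand left or right of the robot's own middle line.
- red_tin: Squat steel spice tin, 62 mm diameter, 46 mm high, with a red screw lid (top 13 mm); 0.11 kg, loose, upright in a cup of the carousel. Origin at the centre of its underside, z up. Not to be touched, only carried round by the carousel. The one to bring to the front; it stands in the middle of its cup.
- green_tin: Squat steel spice tin, 62 mm diameter, 46 mm high, with a green screw lid (top 13 mm); 0.11 kg, loose, upright in a cup of the carousel. Origin at the centre of its underside, z up. Not to be touched, only carried round by the carousel.
- yellow_tin: Squat steel spice tin, 62 mm diameter, 46 mm high, with a yellow screw lid (top 13 mm); 0.11 kg, loose, upright in a cup of the carousel. Origin at the centre of its underside, z up. Not to be touched, only carried round by the carousel.
- blue_tin: Squat steel spice tin, 62 mm diameter, 46 mm high, with a blue screw lid (top 13 mm); 0.11 kg, loose, upright in a cup of the carousel. Origin at the centre of its underside, z up. Not to be touched, only carried round by the carousel.
- ramekin_a: One of two white fluted ceramic ramekins, empty, 68 mm across the mouth and 45 mm high, loose, standing in a cup of the carousel. Origin at the centre of its underside, z axis up. Not to be touched.
- ramekin_b: One of two white fluted ceramic ramekins, empty, 68 mm across the mouth and 45 mm high, loose, standing in a cup of the carousel. Origin at the centre of its underside, z axis up. Not to be touched.
- mould: Silver pierogi mould, a half-moon lower die of 110 mm length and about 20 mm height on rubber feet, with its hinged press standing open to about 75 mm height; loose, to the left of the carousel. Origin under the middle of the hinge. Leave alone.
- colander: Black plastic colander, 220 mm across (264 mm over its two handles), 98 mm high; loose, to the right of the carousel. Origin under its centre. Leave alone.
- spoon: Wooden spoon, 280 mm long, lying to the left of the carousel. Origin under its middle. Leave alone.

How it is judged:
At the end, for the whole second after the job is handed in: The red-lidded tin stands on the robot's side of the turning axis, at most 22 mm left or right of the line from the axis straight to the robot's edge of the worktop (about 11 degrees); the carousel is at rest; all tins and ramekins stand upright in their cups (y of red_tin in the frame of foot between -0.022 and 0.022 m and x of red_tin in the frame of foot below -0.08 m and angular speed of tray below 0.03 rad/s and linear speed of red_tin below 0.02 m/s and z of each of red_tin, green_tin, yellow_tin, blue_tin, ramekin_a, ramekin_b in the frame of tray below 0.012 m and angle between each of red_tin, green_tin, yellow_tin, blue_tin, ramekin_a, ramekin_b's own z axis and vertical below 0.15 rad and horizontal distance between each of red_tin, green_tin, yellow_tin, blue_tin, ramekin_a, ramekin_b and tray below 0.135 m); the robot touches nothing.
It fails at once if a tin or ramekin is touched by the fingers or the arm (contact force between any of the fingers, the arm and red_tin above 1 N or contact force between any of the fingers, the arm and green_tin above 1 N or contact force between any of the fingers, the arm and yellow_tin above 1 N or contact force between any of the fingers, the arm and blue_tin above 1 N or contact force between any of the fingers, the arm and ramekin_a above 1 N or contact force between any of the fingers, the arm and ramekin_b above 1 N).
It fails at once if a tin or ramekin is lifted out of its cup or tipped (z of any of red_tin, green_tin, yellow_tin, blue_tin, ramekin_a, ramekin_b in the frame of tray above 0.025 m or angle between any of red_tin, green_tin, yellow_tin, blue_tin, ramekin_a, ramekin_b's own z axis and vertical above 0.35 rad).
It fails at once if the carousel is flung round (faster than 2.5 rad/s) (angular speed of tray above 2.5 rad/s).
It fails at once if the carousel is gripped or shoved hard (more than 25 N between it and the fingers or the arm) (contact force between any of the fingers, the arm and tray above 25 N).
It fails at once if the mould, colander or spoon is moved by more than 20 mm (distance of any of mould, colander, spoon from where it was at the start of the episode above 0.02 m).
It also fails if it takes over 58 s, if anything falls off the work surface, if the arm or the gripper's body presses on something with over 40 N, if the wrist force passes 120 N, or if a joint passes its speed limit or range.

## Robot

A 7-joint arm with a two-finger parallel gripper is mounted at the origin on the work surface. World frame = base frame: x ahead of the robot, y to its left, z up, the work surface at z = 0. Lengths are in m, angles in rad, forces in N, time in s.
With the tool pointing down it reaches from about 0.4 to 0.9 m from the base axis. Payload 5.5 kg.
Tool frame: the origin (TCP) lies midway between the tips of the shut fingers; the grasp point (between the pads) lies 19 mm behind it; x points along the fingers, y is the direction in which the jaws open and shut, and the axes are right-handed (so a half turn about x gives the same grasp; the last joint's range is limited). The gripper opens to 85 mm and grips with 20 to 120 N. Pads are 22 mm wide; open, the fingers measure 114 mm over their backs; the gripper's body (76 mm by 85 mm) begins 54 mm behind the grasp point. The pads swing forward as they close: fully open they stand 13 mm farther back than shut.
Start: joints at [1.606, 0.501, -0.427, 1.55, 0.221, 1.138, -0.21], TCP at [0.147, -0.633, 0.231] pointing down, gripper open.
Joint ranges: [-2.88, 2.88], [-0.31, 2.03], [-1.54, 1.56], [0.2, 2.42], [-1.41, 4.55], [0.19, 2.02], [-2.57, 2.57]. Speed limits (rad/s): [2.57, 2.57, 3.14, 3.14, 3.14, 3.14, 3.14].

## Interface

Orientations are given as a 3x3 rotation matrix whose columns are the frame's x, y, z axes.
In Python, from workcell import ctrl, eyes gives the robot as it stands.
- The arm moves only by the tool arm_command, never from a script. Its argument "series" is a list that holds one entry, the list of rows, each a list of 5 numbers: the shift along the tool's x, y, z in mm, then the turn about the tool's x in rad, then the closure, from -1 (fully open) to 1 (shut). In form: [[[tx, ty, tz, turn, claw], ...]]. A call has 1 to 5 rows; each row is the pose to reach, as a shift and turn from the pose measured when the call began, along the tool's axes at that moment; what a row does not reach only later rows make up. A row lasts 1/10 s, in which the tool goes at most 50 mm and 8.59 degrees, less where a joint would pass 70% of its speed; a pose out of reach is approached as far as the arm can. A call with a gripper value outside its range is refused whole. The fingers move at their own pace and stop on an object; "newtons" is the grip in N (left out, the last holds). Time passes only in rows, so rows that repeat a pose let the fingers close. It gives the time, the measured TCP pose, the force and the opening at its end, in the units of the state.
- ctrl.get_state(): the state, without advancing time (a new reading comes with each control period).
- eyes.camera(name): name is "side" or "top" or "wrist"; returns a dict with "color" (384x512x3 uint8, red, green, blue), "z_map" (384x512 float32, m along the optical axis (not along the pixel's ray), 0 where there is no reading), "vertical_fov" (degrees; the focal length in pixels is half the picture's height over the tangent of half this angle, whatever the lens; pixels are square), "cx", "cy" (the principal point, pixels), "rvec" (rotation vector, rad) and "tvec" (3), from world to camera coordinates, as OpenCV has them. Camera axes: x right, y down, z forward; pixel columns grow to the right and rows downward; lengths in m; the calibration is good to about 2 mm. A picture is of the moment at which its call begins.
- ctrl.close_job(): hands the job in, once; it reports no verdict.
The state is a dict: "t": time; "q": joint angles; "joint_velocities": joint speeds; "effort": joint torques, N m; "position": TCP position; "ee_rot": TCP orientation; "force": force on the tool from outside, world axes, zero at the start; "torque": the same for the moment, N m; "width": finger opening in m.
Only numpy, scipy, OpenCV 4.12 (cv2) and the standard library are available. Lean on these libraries where they do the work, as an engineer would, in place of code of your own. Each camera call takes 0.05 s, during which the arm holds its last target. There are 200 camera calls.

## Working session

There is one attempt and no reset: what is moved stays moved. The work goes in short steps, Python scripts to look and compute and a tool call to move; the robot and the scene stay as the last step left them, time stands still between calls to the robot, and variables do not carry over. Pictures are saved under pics/ and viewed, and the job is handed in when it is done.

Besides the shell and the picture viewer there is one more tool, called after "Request:" by a JSON object that holds its "name" and its "arguments", one argument or row to a line. arm_command: Moves the arm, as the interface text tells. Its arguments: {"type":"object","properties":{"series":{"type":"array"},"newtons":{"type":"number"}},"required":["series"]}

```bash
mkdir -p pics; cat > h.py <<'E'
import numpy as np, cv2
from workcell import ctrl, eyes
def look(n):
    c=eyes.camera(n); h=c["color"].shape[0]; f=h/2/np.tan(np.radians(c["vertical_fov"])/2)
    R=cv2.Rodrigues(np.array(c["rvec"],float))[0]; t=np.array(c["tvec"],float).ravel()
    v,u=np.indices(c["z_map"].shape); z=c["z_map"]
    P=(np.stack([(u-c["cx"])/f*z,(v-c["cy"])/f*z,z],-1)-t)@R
    return c,P
def save(c,name): cv2.imwrite(f"pics/{name}.png",cv2.cvtColor(c["color"],cv2.COLOR_RGB2BGR))
E
python3 - <<'E'
from h import *
s=ctrl.get_state(); print(s["t"],s["position"],s["ee_rot"],s["force"],s["width"])
for n in("top","side"):
    c,P=look(n); save(c,n+"0"); np.save(n+"0.npy",P)
    hsv=cv2.cvtColor(c["color"],cv2.COLOR_RGB2HSV); H,S,V=[hsv[...,i].astype(int) for i in range(3)]
    ok=(c["z_map"]>0)&(P[...,2]>.055)&(P[...,2]<.08)&(S>120)&(V>60)
    for k,m in dict(red=(H<7)|(H>173),yel=(H>20)&(H<35),grn=(H>40)&(H<85),blu=(H>95)&(H<130)).items():
        m=m&ok
        if m.sum()>20: print(n,k,m.sum(),np.median(P[m],0).round(3),np.argwhere(m).mean(0).round())
E
```

```text
0.0 [ 0.14658732 -0.63254476  0.23027376] [[-3.76418980e-04  2.25875298e-01 -9.74156152e-01]
 [ 1.89050187e-03 -9.74154319e-01 -2.25875604e-01]
 [-9.99998142e-01 -1.92666789e-03 -6.03274979e-05]] [-0.46287168  0.73084638 -0.063406  ] 0.08539264408839273
top red 189 [ 0.687 -0.063  0.066] [155. 276.]
top yel 196 [ 0.578 -0.08   0.067] [182. 281.]
top grn 100 [0.659 0.127 0.067] [161. 227.]
top blu 183 [0.551 0.11  0.067] [189. 231.]
side red 220 [ 0.686 -0.055  0.067] [175. 213.]
side yel 230 [ 0.58  -0.073  0.067] [170. 245.]
side grn 296 [0.659 0.131 0.067] [216. 215.]
side blu 402 [0.56  0.126 0.067] [252. 215.]
```

View pics/top0.png

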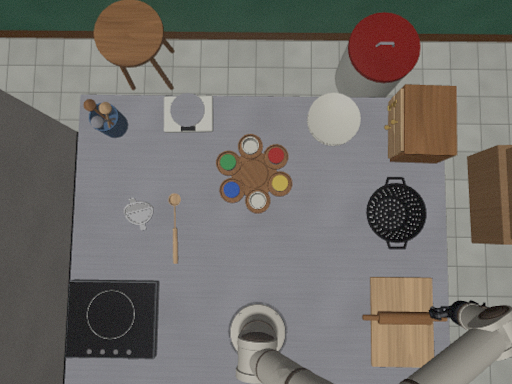

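View pics/side0.png

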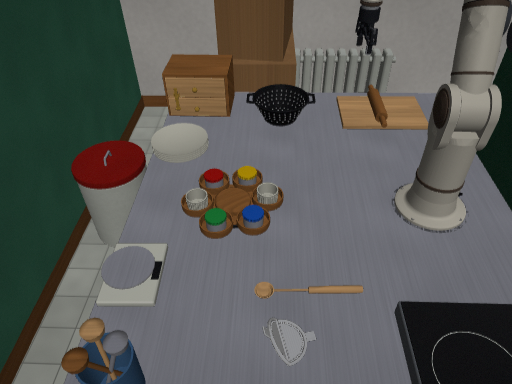

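```bash
python3 - <<'E'
from h import *
from scipy.optimize import minimize
P=np.load("top0.npy").reshape(-1,3); Q=np.load("side0.npy").reshape(-1,3)
A=np.vstack([P,Q])
# brown rim points: z~.046
m=(abs(A[:,2]-.046)<.003)&(A[:,0]>.4)&(A[:,0]<.85)&(abs(A[:,1]-.02)<.22)
R=A[m][:,:2]
def cost(p):
    a=p[2]+np.arange(6)*np.pi/3
    C=p[:2]+.11*np.stack([np.cos(a),np.sin(a)],1)
    d=np.abs(np.linalg.norm(R[:,None]-C,axis=2)-.048).min(1)
    return np.minimum(d,.008).mean()
best=min((minimize(cost,[.62+dx,.025+dy,a],method="Nelder-Mead") for a in np.radians(range(0,60,10)) for dx in(-.01,.01) for dy in(-.01,.01)),key=lambda r:r.fun)
print(len(R),best.x,np.degrees(best.x[2]),best.fun)
# height map of surroundings, 2cm grid max z
m=(A[:,2]>.008)
for x in np.arange(.90,.3,-.03):
    print("%.2f"%x,*["%3d"%(1000*max([0,*A[m&(abs(A[:,0]-x)<.015)&(abs(A[:,1]-y)<.015),2]])) for y in np.arange(.42,-.45,-.03)])
E
```

```text
1517 [0.61903663 0.02419503 0.14784318] 8.470790447463408 0.004683457690108662
0.90  10  29  47  52  50  50  47  31   0   8   0  11   0  11   9   0   0  12  10   9   9  58  53  48  46  50  54  53  11
0.87  13  26  55  49  48  51  49  31  17   0   0   0   8   9   0   0   0  10  12   0  51  50  52  45  43  44  54  59   8
0.84  10  28  47  51  48  49  50  37   0   0   8  10   9  10  10   8   8  11   0   0  56  54  47  45  44  45  50  54  10
0.81  12  29  29  49  50  47  44  35   9   8  12   9  10  13  12   9   0   9   8   0  52  52  51  43  44  49  52  53   8
0.78   8  29  26  29  34  26  24  27  11   0  10   9  49  49  51  12   8   0  11   9   8  55  52  47  48  50  53  54   0
0.75   0  10   0  12   0   9  11   0   0   0   0  49  70  69  72   8  49   8   0   0   0  49  54  52  54  54  50   0   0
0.72  12   8   8   0  10   8   0   8  10  50  49  62  73  70  73  73  72  70  39   8  11   0  10   0   9   8  13   8   8
0.69   9   0  12   0   9   9   0   0  48  70  72  72  68  72  54  72  77  77  52   9   8  11   8   9  12  11  10   9   0
0.66  12   9   0  10   0  11  10   0  51  71  78  71 
[... 820 characters left out ...]
 0  10   0   8   0   0  12   9  54  51   9  11   9   0  10  11   0   0   9   8   8  10 101 102
0.42   8   9   0  16  10   8   9   8  10   0  10  11  11  10   0   8   9  11   8   9   0   8   9   0  11   8   9   9 102
0.39   8   8  18  32  10   8   9   9   8  10   0   9   0   0 1741   0   8  15  11  17   9   0   9   8   8  10  11  11 100
0.36   0  12  19  26  10   0   0  10  11   8   0  11   8   8   8   0  11   0   9   0  12   0   9  14   9   9  10   9   9
0.33   9   8  11  31   0  10  11  11  10  12   9  11   0   8   9  11   8  10  11  14   0   9   8  10  13   9  13   8  10
0.30  10   0   9  24   8   9  12  11   8  10   0   0   8  11  14  14   0  10   9   8   9   0  12   0   8   0   8   9  12
```

The pictures show the carousel at about (252,174) in the top view, with red at (276,155), yellow at (281,182), green at (227,161) and blue at (231,189). From the lid pairs the axis is near (0.62, 0.026). Red sits at about -52°, so the shortest way to the front is about 128° clockwise. I'll enter the notch on the right side (-82°) and sweep round the near side.

Request:
{"name": "arm_command", "arguments": {
  "series": [
    [[0,-26,-40,0.045,1],[0,-52,-80,0.09,1],[0,-78,-120,0.135,1],[0,-104,-160,0.18,1],[0,-130,-200,0.225,1]]
  ],
  "newtons": 20
}}

```text
t: 0.6
position: [0.3129, -0.4591, 0.2303]
ee_rot: [[-0.001, 0.001, -1.0], [0.002, -1.0, -0.001], [-1.0, -0.002, 0.001]]
force: [0.8, -0.8, -0.3]
width: 0.0121
```

Request:
{"name": "arm_command", "arguments": {
  "series": [
    [[0,-33,-33,0,1],[0,-66,-66,0,1],[0,-99,-99,0,1],[0,-132,-132,0,1],[0,-165,-165,0,1]]
  ]
}}

```text
t: 1.1
position: [0.4785, -0.2924, 0.2303]
ee_rot: [[-0.001, 0.0, -1.0], [0.002, -1.0, -0.0], [-1.0, -0.002, 0.001]]
force: [0.9, -0.3, -0.5]
width: -0.0001
```

Request:
{"name": "arm_command", "arguments": {
  "series": [
    [[10,-33,-33,0,1],[30,-66,-66,0,1],[55,-99,-99,0,1],[80,-132,-132,0,1],[100,-158,-165,0,1]]
  ]
}}

```text
t: 1.6
position: [0.6414, -0.1343, 0.1302]
ee_rot: [[-0.003, 0.001, -1.0], [0.002, -1.0, -0.001], [-1.0, -0.002, 0.003]]
force: [0.4, -1.3, -0.2]
width: 0.0002
```

```bash
python3 - <<'E'
from h import *
s=ctrl.get_state(); print(s["t"],s["position"],s["width"])
for n in("side","wrist"):
    c,P=look(n); save(c,n+"1"); np.save(n+"1.npy",P)
c,_=look("side"); im=cv2.cvtColor(c["color"],cv2.COLOR_RGB2BGR)[110:270,150:320]; cv2.imwrite("pics/side1z.png",cv2.resize(im,None,fx=3.5,fy=3.5))
E
```

```text
1.6 [ 0.64136901 -0.13434482  0.13020712] 0.00024986372479279465
```

View pics/side1z.png

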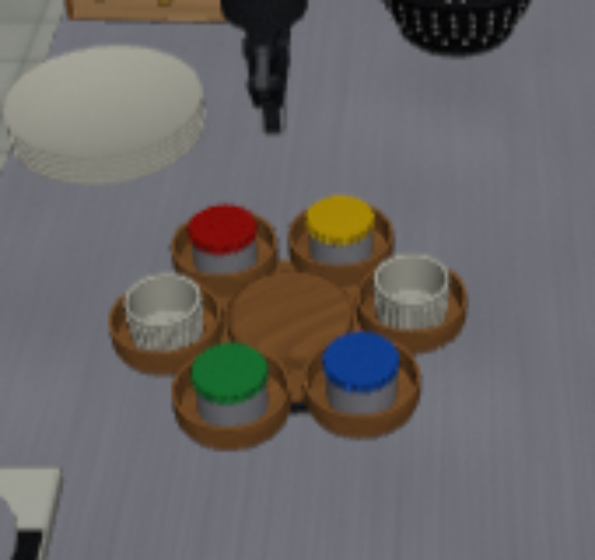

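View pics/wrist1.png

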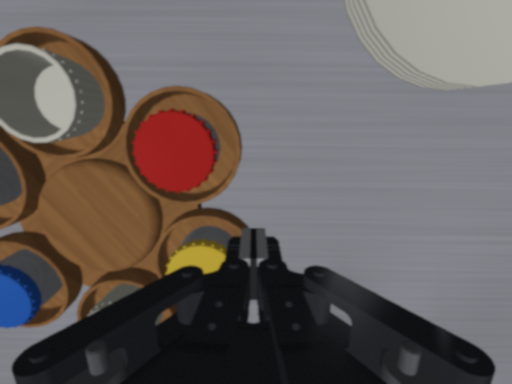

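The wrist view shows the red tin at (175,150), the notch near (225,205) and the shut fingertips just outside it. I'll refine the axis and phase from the rim points in this close cloud.

```bash
cat >> h.py <<'E'
from scipy.optimize import minimize
def lids(c,P):
    hsv=cv2.cvtColor(c["color"],cv2.COLOR_RGB2HSV); H,S,V=[hsv[...,i].astype(int) for i in range(3)]
    ok=(P[...,2]>.058)&(P[...,2]<.075)&(S>120)&(V>60)&(c["z_map"]>0); o={}
    for k,m in dict(red=(H<7)|(H>173),yel=(H>20)&(H<35),grn=(H>40)&(H<85),blu=(H>95)&(H<130)).items():
        m=(m&ok).astype(np.uint8)
        if m.sum()>30: o[k]=np.r_[np.array(cv2.minEnclosingCircle(P[m>0][:,:2].astype(np.float32))[0]),m.sum()].round(3)
    return o
def fit(P,c0=(.62,.026),a0=8):
    A=P.reshape(-1,3); R=A[(abs(A[:,2]-.046)<.0025)&(np.hypot(A[:,0]-c0[0],A[:,1]-c0[1])<.175)][:,:2]
    def cost(p):
        a=p[2]+np.arange(6)*np.pi/3; C=p[:2]+.11*np.stack([np.cos(a),np.sin(a)],1)
        return np.minimum(np.abs(np.linalg.norm(R[:,None]-C,axis=2)-.048).min(1),.008).mean()
    b=min((minimize(cost,[c0[0]+d,c0[1]+e,np.radians(a0+g)],method="Nelder-Mead") for g in(-8,0,8) for d in(-.005,.005) for e in(-.005,.005)),key=lambda r:r.fun)
    return len(R),b.x[:2].round(4),np.degrees(b.x[2]).round(1),b.fun
E
python3 - <<'E'
from h import *
c,P=look("wrist"); print(lids(c,P),fit(P))
E
```

```text
{'red': array([ 6.90e-01, -6.50e-02,  5.28e+03]), 'yel': array([ 5.88e-01, -7.80e-02,  1.86e+03]), 'blu': array([5.540e-01, 1.020e-01, 1.648e+03])} (9816, array([0.6215, 0.0201]), np.float64(8.5), np.float64(0.0037077301139607534))
```

Request:
{"name": "arm_command", "arguments": {
  "series": [
    [[40,0,-1,0,1],[80,0,-2,0,1],[98,0,-2,0,1],[98,-6,-2,0,1],[98,-11,-1,0,1]]
  ]
}}

```text
t: 2.3
position: [0.6419, -0.1227, 0.0334]
ee_rot: [[-0.003, 0.003, -1.0], [0.004, -1.0, -0.003], [-1.0, -0.004, 0.003]]
force: [0.7, 0.6, 1.0]
width: 0.0001
```

```bash
cat >> h.py <<'E'
def plan(a0,step,n,r=.145,c=(.6215,.0205)):
    p=ctrl.get_state()["position"]; print("ang",np.degrees(np.arctan2(p[1]-c[1],p[0]-c[0])).round(1),"r",np.hypot(p[0]-c[0],p[1]-c[1]).round(4),"z",p[2].round(4))
    for i in range(1,n+1):
        a=np.radians(a0+step*i); d=np.array([c[0]+r*np.cos(a)-p[0],c[1]+r*np.sin(a)-p[1]])*1000
        print(i,np.round(np.degrees(a)),"ty %.0f tz %.0f"%(-d[1],-d[0]))
E
python3 - <<'E'
from h import *
plan(-81.5,-5,5)
E
```

```text
ang -81.9 r 0.1446 z 0.0334
1 -86.0 ty 2 tz 12
2 -92.0 ty 2 tz 24
3 -96.0 ty 1 tz 37
4 -102.0 ty -1 tz 49
5 -106.0 ty -4 tz 62
```

Request:
{"name": "arm_command", "arguments": {
  "series": [
    [[0,1,4,0,1],[0,1,7,0,1],[0,2,10,0,1],[0,2,14,0,1],[0,2,19,0,1]]
  ]
}}

```text
t: 2.8
position: [0.6232, -0.1253, 0.034]
ee_rot: [[-0.001, 0.002, -1.0], [0.003, -1.0, -0.002], [-1.0, -0.003, 0.001]]
force: [0.9, -0.8, 0.1]
width: -0.0001
```

```bash
python3 - <<'E'
from h import *
plan(-89.5,-3,5)
c,P=look("wrist"); save(c,"wrist2"); print(lids(c,P),fit(P)); 
E
```

```text
ang -89.3 r 0.1458 z 0.034
1 -92.0 ty -1 tz 8
2 -96.0 ty -1 tz 16
3 -98.0 ty -2 tz 23
4 -102.0 ty -4 tz 31
5 -104.0 ty -5 tz 38
{'red': array([ 6.8900e-01, -6.6000e-02,  1.9134e+04]), 'yel': array([ 6.01e-01, -8.30e-02,  1.73e+02])} (10456, array([0.6217, 0.0208]), np.float64(7.4), np.float64(0.002994615752868007))
```

View pics/wrist2.png

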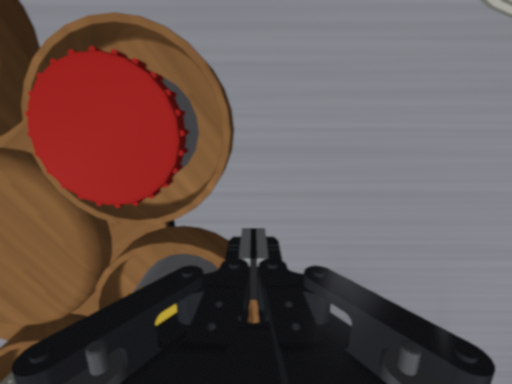

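The tip is in contact and the tray has turned about 1°. I'll go on around the arc.

Request:
{"name": "arm_command", "arguments": {
  "series": [
    [[0,-1,7,0,1],[0,-1,15,0,1],[0,-2,23,0,1],[0,-4,31,0,1],[0,-5,38,0,1]]
  ]
}}

```text
t: 3.35
position: [0.5829, -0.1199, 0.0337]
ee_rot: [[-0.004, 0.002, -1.0], [0.003, -1.0, -0.002], [-1.0, -0.003, 0.004]]
force: [0.1, -0.9, -0.5]
width: 0.0
```

```bash
python3 - <<'E'
from h import *
plan(-104.5,-4,5)
c,P=look("top"); print(lids(c,P),fit(P,(.6215,.0205),-8)); 
E
```

```text
ang -105.4 r 0.1456 z 0.0337
1 -108.0 ty -3 tz 7
2 -112.0 ty -6 tz 17
3 -116.0 ty -11 tz 26
4 -121.0 ty -15 tz 35
5 -124.0 ty -21 tz 43
{'red': array([ 6.6e-01, -7.7e-02,  9.9e+01]), 'yel': array([ 5.50e-01, -6.10e-02,  1.83e+02]), 'grn': array([ 0.687,  0.11 , 89.   ]), 'blu': array([5.79e-01, 1.26e-01, 1.77e+02])} (364, array([0.6184, 0.0229]), np.float64(-8.7), np.float64(0.004570629853293929))
```

Request:
{"name": "arm_command", "arguments": {
  "series": [
    [[0,-3,8,0,1],[0,-6,17,0,1],[0,-11,26,0,1],[0,-15,35,0,1],[0,-21,43,0,1]]
  ]
}}

```text
t: 3.9
position: [0.5375, -0.0987, 0.0338]
ee_rot: [[-0.006, 0.002, -1.0], [0.003, -1.0, -0.002], [-1.0, -0.003, 0.006]]
force: [1.6, -0.7, -0.6]
width: 0.0002
```

```bash
python3 - <<'E'
from h import *
plan(-125,-4,10)
E
```

```text
ang -125.2 r 0.1458 z 0.0338
1 -129.0 ty -7 tz 7
2 -133.0 ty -13 tz 15
3 -137.0 ty -20 tz 22
4 -141.0 ty -28 tz 29
5 -145.0 ty -36 tz 35
6 -149.0 ty -45 tz 40
7 -153.0 ty -53 tz 45
8 -157.0 ty -63 tz 50
9 -161.0 ty -72 tz 53
10 -165.0 ty -82 tz 56
```

Request:
{"name": "arm_command", "arguments": {
  "series": [
    [[0,-7,7,0,1],[0,-13,15,0,1],[0,-20,22,0,1],[0,-28,29,0,1],[0,-36,35,0,1]]
  ]
}}

```text
t: 4.4
position: [0.5019, -0.062, 0.0341]
ee_rot: [[-0.005, 0.002, -1.0], [0.003, -1.0, -0.002], [-1.0, -0.003, 0.005]]
force: [-0.3, -0.8, -0.5]
width: 0.0
```

Request:
{"name": "arm_command", "arguments": {
  "series": [
    [[0,-9,5,0,1],[0,-17,10,0,1],[0,-27,15,0,1],[0,-36,18,0,1],[0,-46,21,0,1]]
  ]
}}

```text
t: 4.9
position: [0.4805, -0.0153, 0.0344]
ee_rot: [[-0.005, 0.002, -1.0], [0.003, -1.0, -0.002], [-1.0, -0.003, 0.005]]
force: [0.4, -0.3, -0.3]
width: 0.0002
```

```bash
python3 - <<'E'
from h import *
plan(-165,-4,13)
c,P=look("side"); save(c,"side3");print(lids(c,P),fit(P,(.6215,.0205),-8)); 
c,P=look("wrist"); save(c,"wrist3");print(lids(c,P),fit(P,(.6215,.0205),-8)); 
E
```

```text
ang -165.7 r 0.1454 z 0.0344
1 -169.0 ty -8 tz 1
2 -173.0 ty -18 tz 3
3 -177.0 ty -28 tz 4
4 -181.0 ty -38 tz 4
5 -185.0 ty -48 tz 3
6 -189.0 ty -58 tz 2
7 -193.0 ty -68 tz 0
8 -197.0 ty -78 tz -2
9 -201.0 ty -88 tz -6
10 -205.0 ty -97 tz -10
11 -209.0 ty -106 tz -14
12 -213.0 ty -115 tz -19
13 -217.0 ty -123 tz -25
{'red': array([ 5.52e-01, -6.00e-02,  2.22e+02]), 'yel': array([ 6.91e-01, -2.25e-01,  2.67e+02]), 'grn': array([7.28e-01, 8.00e-03, 2.34e+02]), 'blu': array([7.52e-01, 3.41e-01, 3.58e+02])} (897, array([0.6193, 0.0249]), np.float64(-9.4), np.float64(0.004372200196185431))
{'red': array([ 5.4900e-01, -6.2000e-02,  1.9525e+04]), 'yel': array([5.1400e-01, 4.3000e-02, 1.5233e+04])} (15348, array([0.6212, 0.0212]), np.float64(-11.0), np.float64(0.0025200311936287847))
```

View pics/side3.png

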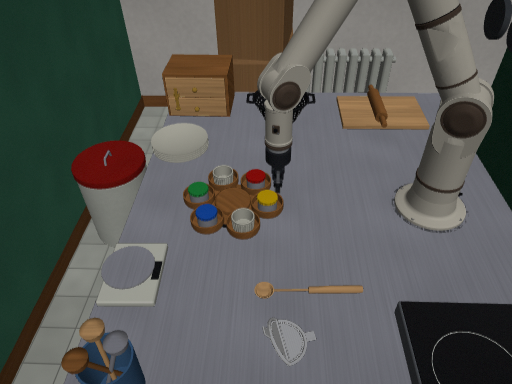

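The side view shows red at (257,177) and yellow at (267,199), with the fingertips at (279,187) behind yellow. Red is at -131°, so 49° are left.

Request:
{"name": "arm_command", "arguments": {
  "series": [
    [[0,-8,1,0,1],[0,-18,3,0,1],[0,-28,4,0,1],[0,-38,4,0,1],[0,-48,3,0,1]]
  ]
}}

```text
t: 5.5
position: [0.477, 0.0352, 0.0347]
ee_rot: [[-0.006, 0.005, -1.0], [0.004, -1.0, -0.005], [-1.0, -0.004, 0.006]]
force: [0.5, -0.4, 0.1]
width: 0.0001
```

Request:
{"name": "arm_command", "arguments": {
  "series": [
    [[0,-10,-1,0,1],[0,-20,-3,0,1],[0,-30,-5,0,1],[0,-38,-8,0,1],[0,-44,-10,0,1]]
  ]
}}

```text
t: 6.0
position: [0.4873, 0.0804, 0.0349]
ee_rot: [[-0.005, 0.006, -1.0], [0.005, -1.0, -0.006], [-1.0, -0.005, 0.005]]
force: [-0.7, -0.7, 0.8]
width: 0.0
```

```bash
python3 - <<'E'
from h import *
plan(-204,-2,6)
c,P=look("wrist"); save(c,"wrist4");print(lids(c,P),fit(P,(.6215,.0205),10)); 
E
```

```text
ang 156.0 r 0.147 z 0.0349
1 -206.0 ty -4 tz -4
2 -208.0 ty -8 tz -6
3 -210.0 ty -13 tz -9
4 -212.0 ty -17 tz -11
5 -214.0 ty -21 tz -14
6 -216.0 ty -25 tz -17
{'red': array([ 5.1500e-01, -5.0000e-03,  1.5021e+04]), 'yel': array([5.4500e-01, 1.0100e-01, 1.7283e+04])} (14499, array([0.6214, 0.0216]), np.float64(14.1), np.float64(0.0028239678690124884))
```

14° are left.

Request:
{"name": "arm_command", "arguments": {
  "series": [
    [[0,-5,-4,0,1],[0,-10,-7,0,1],[0,-15,-10,0,1],[0,-20,-13,0,1],[0,-25,-16,0,1]]
  ]
}}

```text
t: 6.55
position: [0.504, 0.1067, 0.0351]
ee_rot: [[-0.004, 0.007, -1.0], [0.006, -1.0, -0.007], [-1.0, -0.006, 0.004]]
force: [-0.7, -0.8, 0.2]
width: -0.0001
```

```bash
python3 - <<'E'
from h import *
plan(-216,-1,4)
c,P=look("wrist"); save(c,"wrist5");print(lids(c,P),fit(P,(.6215,.0205),2)); 
E
```

```text
ang 143.7 r 0.1458 z 0.0351
1 -217.0 ty -1 tz -2
2 -218.0 ty -3 tz -3
3 -219.0 ty -5 tz -5
4 -220.0 ty -7 tz -6
{'red': array([5.1200e-01, 1.9000e-02, 1.3143e+04]), 'yel': array([5.6400e-01, 1.1500e-01, 1.7487e+04])} (15439, array([0.6213, 0.0212]), np.float64(1.3), np.float64(0.00423564881671827))
```

Red is now at 181°, with its lid at y ≈ 0.019 against the axis at 0.021. I'll back straight off in -x and then rise.

Request:
{"name": "arm_command", "arguments": {
  "series": [
    [[0,0,8,0,1],[0,0,20,0,1],[0,0,40,0,1],[-20,0,50,0,1],[-60,0,50,0,1]]
  ]
}}

```text
t: 7.1
position: [0.449, 0.1061, 0.0935]
ee_rot: [[-0.012, 0.009, -1.0], [0.005, -1.0, -0.009], [-1.0, -0.005, 0.012]]
force: [2.1, -0.0, -0.4]
width: 0.0001
```

Request:
{"name": "arm_command", "arguments": {
  "series": [
    [[-40,0,0,0,1],[-80,0,0,0,1],[-110,0,0,0,1],[-110,0,0,0,1],[-110,0,0,0,1]]
  ]
}}

```text
t: 7.6
position: [0.4498, 0.105, 0.2036]
ee_rot: [[-0.01, 0.008, -1.0], [0.003, -1.0, -0.008], [-1.0, -0.003, 0.01]]
force: [-0.3, 0.5, 0.4]
width: 0.0
```

```bash
python3 - <<'E'
from h import *
s=ctrl.get_state(); print(s["t"],s["position"],s["force"])
for n in("wrist","top","side"):
    c,P=look(n); save(c,n+"6");print(n,lids(c,P),fit(P,(.6215,.0205),1))
E
```

```text
7.6 [0.44979119 0.10495869 0.20362281] [-0.27242538  0.5182087   0.35959595]
wrist {'red': array([5.110e-01, 2.100e-02, 3.046e+03]), 'yel': array([5.660e-01, 1.160e-01, 3.618e+03])} (5759, array([0.6211, 0.0214]), np.float64(0.5), np.float64(0.0035373214959337138))
top {'red': array([5.09e-01, 2.30e-02, 1.93e+02]), 'yel': array([  0.683,  -0.177, 121.   ]), 'grn': array([ 6.75e-01, -7.10e-02,  1.02e+02]), 'blu': array([7.28e-01, 2.40e-02, 1.79e+02])} (386, array([0.6182, 0.0226]), np.float64(0.5), np.float64(0.004147025098460969))
side {'red': array([5.10e-01, 2.40e-02, 2.55e+02]), 'yel': array([ 7.20e-01, -1.84e-01,  3.07e+02]), 'grn': array([ 6.74e-01, -6.80e-02,  2.08e+02]), 'blu': array([7.49e-01, 3.03e-01, 3.21e+02])} (868, array([0.6194, 0.0249]), np.float64(0.3), np.float64(0.00441834275996891))
```

View pics/side6.png

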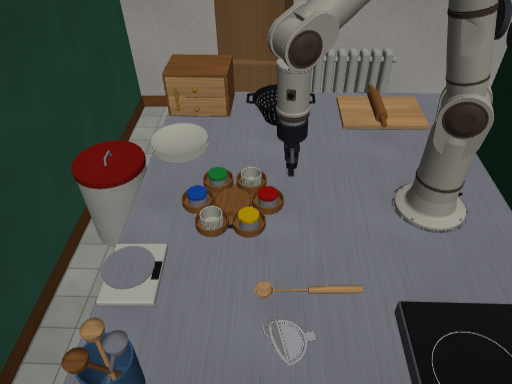

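View pics/wrist6.png

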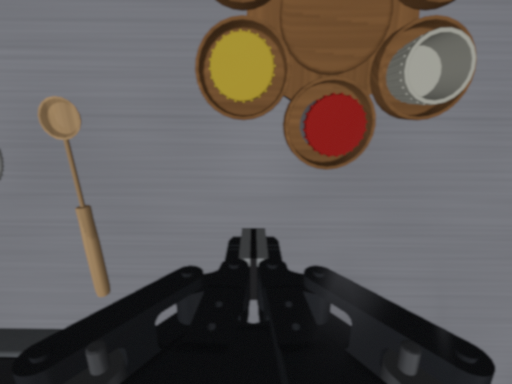

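The side view shows red at (268,193), on the side towards the robot. The wrist view shows it at (335,125), straight in front of the hub. All the tins are upright, the arm is clear, and the fitted phase of 0.5° is steady. I'm handing in.

```bash
python3 -c "
from workcell import ctrl
print(ctrl.close_job())"
```

```text
the job is handed in; nothing more can be done
None
```

The red-lidded tin is at the very front of the carousel and the job is handed in, at about 8 s of the 58 s allowed. The hand-in reports no verdict.

I pushed the carousel about 128° clockwise with the shut fingertips in one sweep. They went in at the notch behind the yellow tin's cup and came round the near side.

- **Red tin position:** the close wrist view puts the lid at (0.511, 0.021) and the axis at (0.621, 0.021), so the tin is about 0 mm off the line. The top and side views agree to within 3 mm. They put the axis 1–4 mm further left than the wrist view, well inside the 22 mm allowed. The fitted tray angle was 0.3–0.5° off in all three views.
- **At rest:** I did not measure the tray's speed directly. The three last pictures, taken one after another over about 0.15 s, gave the same angle.
- **Other objects:** in the pictures the tins and ramekins stand upright in their cups, and the spoon and mould look unmoved. The colander is partly hidden behind the arm in the last side view, and the arm was only near it while passing over at 0.23 m height.
- **Forces and clearance:** the readings at the end of each move stayed within about 2 N, though peaks between readings were not recorded. The arm finished 0.20 m above the worktop, touching nothing.

The colour search also picked up wrong objects in the last top and side views: yellow in both, blue in the side view. I ignored those values.

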